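Set the stock tags at the evaporator bench

ROBOT

A 7-joint arm with a two-finger parallel gripper is mounted at the origin on the work surface. World frame = base frame: x ahead of the robot, y to its left, z up, the work surface at z = 0. Lengths are in mm, angles in rad, forces in N, time in s.
With the tool pointing down it reaches from about 400 to 875 mm from the base axis. Payload 4.4 kg.
Tool frame: the origin (TCP) lies at the centre of the arm's flange, where the gripper is bolted on; the fingertips stand 173 mm ahead of it and the grasp point (between the pads) lies 155 mm ahead of it; z points along the fingers, y is the direction in which the jaws open and shut (so a half turn about z gives the same grasp; the last joint's range is limited). The gripper opens to 85 mm and grips with 20 to 120 N. Pads are 22 mm wide; open, the fingers measure 114 mm over their backs; the gripper's body (76 mm by 85 mm) begins 54 mm behind the grasp point. The pads swing forward as they close: fully open they stand 13 mm farther back than shut.
Start: joints at [-1.331, 0.628, 0.038, 1.517, -0.027, 0.996, -0.02], TCP at [195.668, 619.863, 404.713] pointing down, gripper open.
Joint ranges: [-3.06, 3.06], [-0.37, 2.12], [-1.25, 1.32], [0.18, 2.47], [-1.1, 4.24], [0.23, 1.98], [-2.94, 2.94]. Speed limits (rad/s): [2.57, 2.57, 3.14, 3.14, 3.14, 3.14, 3.14].

INTERFACE

Orientations are given as [roll, pitch, yaw] about the fixed x, y, z axes, in that order (R = Rz(yaw) Ry(pitch) Rx(roll)).
In Python, from cell import * gives the robot as it stands. The module is installed in compiled form; this text tells all that it offers.
- The arm moves only by the shell command python3 -m jog 'ROWS'. ROWS is JSON, one flat list of numbers, 5 for each row, row after row: the shift along the tool's x, y, z in mm, then the turn about the tool's z in degrees, then the finger opening in mm, from 0 to 85.4. A call has 1 to 20 rows; each row is the pose to reach, as a shift and turn from the pose commanded when the call began, along the tool's axes at that moment; what a row does not reach only later rows make up. A row lasts 1/12 s, in which the tool goes at most 41.7 mm and 7.16 degrees, less where a joint would pass 70% of its speed; a pose out of reach is approached as far as the arm can. A call with a gripper value outside its range is refused whole. The fingers move at their own pace and stop on an object; the grip force is fixed at half the most. Time passes only in rows, so rows that repeat a pose let the fingers close. It gives the time, the measured TCP pose, the force and the opening at its end, in the units of the state.
- read_state(): the state, without advancing time (a new reading comes with each control period).
- get_image(name): name is "side" or "top"; returns (picture, depth): 480x640x3 uint8, blue, green, red; 480x640 float32, mm along the optical axis (not along the pixel's ray), 0 where there is no reading.
- camera_params(name): a dict with "K" (3x3 intrinsics, pixels), "T" (4x4, takes a point from camera to world coordinates). Camera axes: x right, y up, looking along -z (the intrinsics and any distortion apply to the point x, -y, -z); pixel columns grow to the right and rows downward; lengths in mm; the calibration is good to about 2 mm. A picture is of the moment at which its call begins. camera_params takes no time and is no camera call.
- finish_job(): hands the job in, once; it reports no verdict.
The state is a dict: "clock": time; "qpos": joint angles; "qd": joint speeds; "tau": joint torques, N m; "eef_pos": TCP position; "tool_rot": TCP orientation; "force": force on the tool from outside, world axes, zero at the start; "torque": the same for the moment, N m; "width": finger opening in mm.
Only numpy, scipy, OpenCV 4.12 (cv2) and the standard library are available. Lean on these libraries where they do the work, as an engineer would, in place of code of your own. Each camera call takes 0.05 s, during which the arm holds its last target.

TASK

Set the stock board: with a fingertip, gently push over the hinged tags that are wrong, so that the tag in front of each full bin leans towards its bin and shows the face with the round disc, and the tags of the bins that are not full (empty, or with a single stopper left) lean away from their bins and show the face with the bar. Every tag must end lying on its stop. Pick nothing up, do not force the tags, and leave the bins and everything else standing where they are.

Things in the scene. Friction and masses are not known exactly. Their poses are not given: they have to be found in the camera images.
- holder_a: Fixed steel holder of tag_a; four alike (a to d) stand in a row, 100 mm apart, in any order. Origin: centre of its underside, on the board (6 mm above the bench). x points to its bin (165 mm on, within 8 mm of y = 0), y along row and hinge. Hinge axis along y, 34 mm above the origin; end cheeks 60 mm over all, 40 mm high; nothing else of it is above 39 mm.
- tag_a (a joint): Angle (rad) of the hinged white plate on holder_a, 44 mm wide, 4 mm thick, 50 g. 0: on its stop, leaning to holder -x (robot side), 46 degrees above level, showing the raised BAR. 1.54: on the other stop, leaning to +x (its bin), showing the raised round DISC. 0.77: upright. Slick, free, lightly damped (under 1 N moves it); once past upright it falls onto the other stop in about 1 s.
- tag_a_edge (a point): Middle of the free edge of tag_a, 60 mm from its hinge. On either stop it lies 42 mm (level) from the hinge and 77 mm above the holder's origin; with the tag upright, 94 mm above it.
- holder_b: Fixed steel holder of tag_b; four alike (a to d) stand in a row, 100 mm apart, in any order. Origin: centre of its underside, on the board (6 mm above the bench). x points to its bin (165 mm on, within 8 mm of y = 0), y along row and hinge. Hinge axis along y, 34 mm above the origin; end cheeks 60 mm over all, 40 mm high; nothing else of it is above 39 mm.
- tag_b (a joint): Angle (rad) of the hinged white plate on holder_b, 44 mm wide, 4 mm thick, 50 g. 0: on its stop, leaning to holder -x (robot side), 46 degrees above level, showing the raised BAR. 1.54: on the other stop, leaning to +x (its bin), showing the raised round DISC. 0.77: upright. Slick, free, lightly damped (under 1 N moves it); once past upright it falls onto the other stop in about 1 s.
- tag_b_edge (a point): Middle of the free edge of tag_b, 60 mm from its hinge. On either stop it lies 42 mm (level) from the hinge and 77 mm above the holder's origin; with the tag upright, 94 mm above it.
- holder_c: Fixed steel holder of tag_c; four alike (a to d) stand in a row, 100 mm apart, in any order. Origin: centre of its underside, on the board (6 mm above the bench). x points to its bin (165 mm on, within 8 mm of y = 0), y along row and hinge. Hinge axis along y, 34 mm above the origin; end cheeks 60 mm over all, 40 mm high; nothing else of it is above 39 mm.
- tag_c (a joint): Angle (rad) of the hinged white plate on holder_c, 44 mm wide, 4 mm thick, 50 g. 0: on its stop, leaning to holder -x (robot side), 46 degrees above level, showing the raised BAR. 1.54: on the other stop, leaning to +x (its bin), showing the raised round DISC. 0.77: upright. Slick, free, lightly damped (under 1 N moves it); once past upright it falls onto the other stop in about 1 s.
- tag_c_edge (a point): Middle of the free edge of tag_c, 60 mm from its hinge. On either stop it lies 42 mm (level) from the hinge and 77 mm above the holder's origin; with the tag upright, 94 mm above it.
- holder_d: Fixed steel holder of tag_d; four alike (a to d) stand in a row, 100 mm apart, in any order. Origin: centre of its underside, on the board (6 mm above the bench). x points to its bin (165 mm on, within 8 mm of y = 0), y along row and hinge. Hinge axis along y, 34 mm above the origin; end cheeks 60 mm over all, 40 mm high; nothing else of it is above 39 mm.
- tag_d (a joint): Angle (rad) of the hinged white plate on holder_d, 44 mm wide, 4 mm thick, 50 g. 0: on its stop, leaning to holder -x (robot side), 46 degrees above level, showing the raised BAR. 1.54: on the other stop, leaning to +x (its bin), showing the raised round DISC. 0.77: upright. Slick, free, lightly damped (under 1 N moves it); once past upright it falls onto the other stop in about 1 s.
- tag_d_edge (a point): Middle of the free edge of tag_d, 60 mm from its hinge. On either stop it lies 42 mm (level) from the hinge and 77 mm above the holder's origin; with the tag upright, 94 mm above it.
- bin_full_1: Loose white open plastic bin 100 x 78 x 42 mm (long side across the row), FULL of grey stoppers, heaped to the rim. Origin: centre of its underside, standing on the board. The four bins stand in any order, one behind each tag, near wall 115 mm beyond the hinge line. Leave it where it is.
- bin_full_2: Loose white open plastic bin 100 x 78 x 42 mm (long side across the row), FULL of grey stoppers, heaped to the rim. Origin: centre of its underside, standing on the board. The four bins stand in any order, one behind each tag, near wall 115 mm beyond the hinge line. Leave it where it is.
- bin_one: Loose white open plastic bin 100 x 78 x 42 mm (long side across the row), with a single stopper left on its floor (NOT full). Origin: centre of its underside, standing on the board. The four bins stand in any order, one behind each tag, near wall 115 mm beyond the hinge line. Leave it where it is.
- bin_empty: Loose white open plastic bin 100 x 78 x 42 mm (long side across the row), EMPTY (not full). Origin: centre of its underside, standing on the board. The four bins stand in any order, one behind each tag, near wall 115 mm beyond the hinge line. Leave it where it is.
- board: Fixed grey stock board, a plate 310 x 430 x 6 mm on the bench carrying holders and bins. Origin: on the bench, under the middle of the hinge line; x from tags to bins, y along the row. Holders at y = -150, -50, 50, 150 mm; the plate runs from x = -85 to 225 mm. Low ribs 10 mm high part the bins.
- vial: Bystander, to be left alone: amber vial, 20 mm wide, 45 mm tall, standing on the board between the two middle tags. Origin: centre of its underside.
- stopper: Bystander, to be left alone: grey stopper, 22 mm wide, 26 mm tall, standing on the board in the lane between tags and bins. Origin: centre of its underside.
- driver: Bystander, to be left alone: screwdriver 160 mm long, lying on the bench in front of the board. Origin: centre of its underside (along its length, on the bench).
- flask: Bystander, to be left alone: round flask in a cork ring, 90 mm wide, 118 mm tall, right of the board. Origin: centre of its underside.
- wash_bottle: Bystander, to be left alone: white bottle, 64 mm wide, 150 mm tall, right of the board. Origin: centre of its underside.
- beaker: Bystander, to be left alone: glass beaker, 68 mm wide, 85 mm tall, left of the board. Origin: centre of its underside.
- jar: Bystander, to be left alone: amber jar, 60 mm wide, 80 mm tall, left of the board. Origin: centre of its underside.
Things that resemble listed ones, but are neither listed nor needed, are in the scene too. What is shaped like the bin_full_1 but red or yellow is not meant.

How it is judged:
By the outcome, as a careful person would: the job done as asked, in the order asked, and still so for the second after the job is handed in, with the robot touching nothing.
It also fails if it takes over 48 s, if anything falls off the work surface, if the arm or the gripper's body presses on something with over 40 N, if the wrist force passes 120 N, or if a joint passes its speed limit or range.

## Working session

There is one attempt and no reset: what is moved stays moved. The work goes in short steps, Python scripts to look and compute and a shell command to move; the robot and the scene stay as the last step left them, time stands still between calls to the robot, and variables do not carry over. Pictures are saved under pics/ and viewed, and the job is handed in when it is done.

```bash
mkdir -p pics
python3 - <<'E'
from cell import *
import cv2,numpy as np
for n in("side","top"):
    im,d=get_image(n); cv2.imwrite(f"pics/{n}0.png",im); np.savez(f"{n}0.npz",im=im,d=d)
    p=camera_params(n); print(n,p["K"],np.round(p["T"],3),p.keys())
s=read_state(); print(s)
E
```

```text
side [[510.62491913   0.         318.57964201]
 [  0.         510.62491913 249.45282184]
 [  0.           0.           1.        ]] [[ 9.67000e-01  1.66000e-01 -1.93000e-01  3.23078e+02]
 [-2.54000e-01  6.34000e-01 -7.30000e-01 -7.96125e+02]
 [ 1.00000e-03  7.55000e-01  6.56000e-01  7.95615e+02]
 [ 0.00000e+00  0.00000e+00  0.00000e+00  1.00000e+00]] dict_keys(['K', 'T'])
top [[573.93805189   0.         312.5520202 ]
 [  0.         573.93805189 236.14634053]
 [  0.           0.           1.        ]] [[ 1.500000e-02  9.950000e-01 -9.400000e-02  4.178720e+02]
 [-1.000000e+00  1.300000e-02 -1.500000e-02 -2.799300e+01]
 [-1.400000e-02  9.500000e-02  9.950000e-01  1.453589e+03]
 [ 0.000000e+00  0.000000e+00  0.000000e+00  1.000000e+00]] dict_keys(['K', 'T'])
{'clock': 0.1, 'qpos': array([-1.33082603,  0.62924479,  0.03845716,  1.51824665, -0.0270062 ,
        0.99626554, -0.02004253]), 'qd': array([ 5.65068730e-05, -1.72377423e-03,  6.57519181e-04, -2.79215482e-03,
       -2.43458097e-03, -6.09953522e-04,  1.54451669e-03]), 'tau': array([ 2.81133398e-03, -5.64522600e+01,  1.23049144e+00, -1.93968022e+01,
        1.12975010e-02,  5.50476601e-03,  7.15913046e-06]), 'eef_pos': array([195.56520089, 619.62032298, 403.89357289]), 'tool_rot': array([-3.13994664e+00,  1.74279184e-05,  2.83576692e+00]), 'force': array([ 0.76164962, -0.14631754, -0.0769457 ]), 'torque': array([ 0.04461451, -0.06003706, -0.01665682]), 'width': 85.43302191028245}
```

View pics/side0.png

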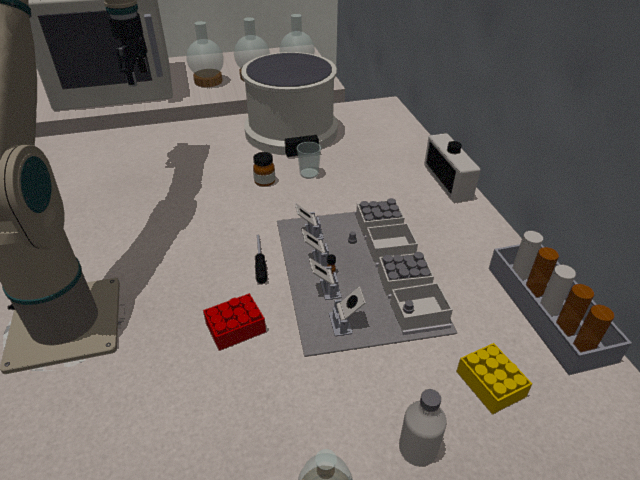

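View pics/top0.png

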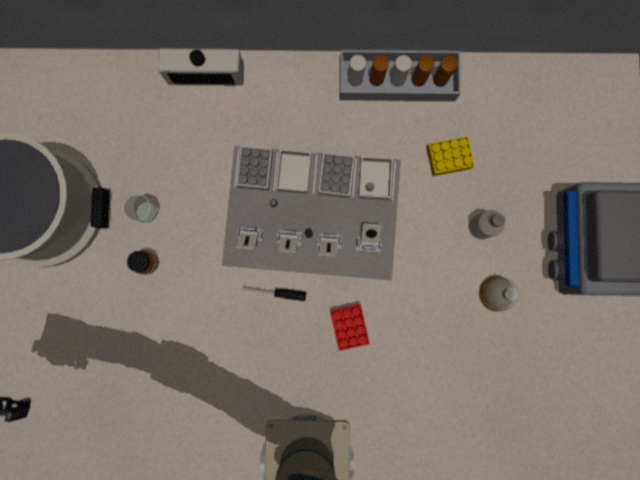

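Run:
```python
import cv2,numpy as np
a=np.load("top0.npz");im=a["im"]
c=cv2.resize(im[135:285,215:410],None,fx=4,fy=4,interpolation=cv2.INTER_CUBIC);cv2.imwrite("pics/topc.png",c)
b=np.load("side0.npz")["im"]
c=cv2.resize(b[190:360,270:460],None,fx=3.5,fy=3.5,interpolation=cv2.INTER_CUBIC);cv2.imwrite("pics/sidec.png",c)
```

```text
(no output)
```

View pics/topc.png

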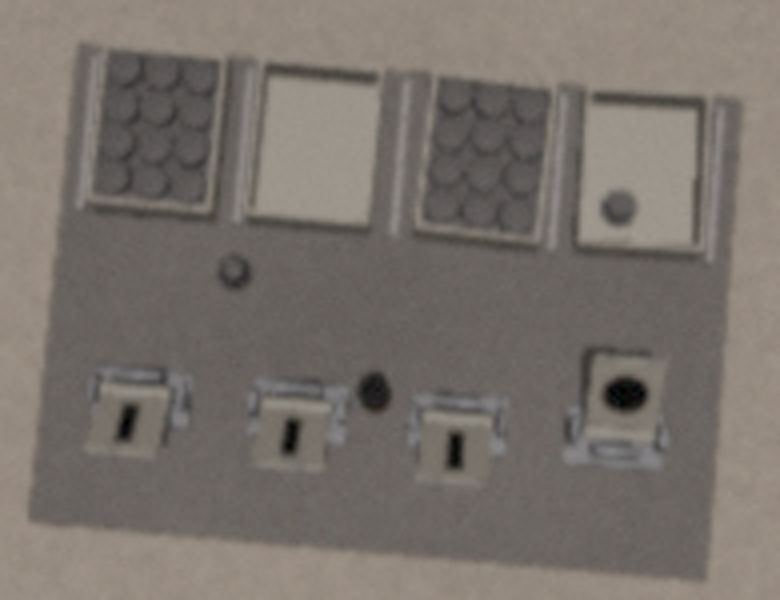

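View pics/sidec.png

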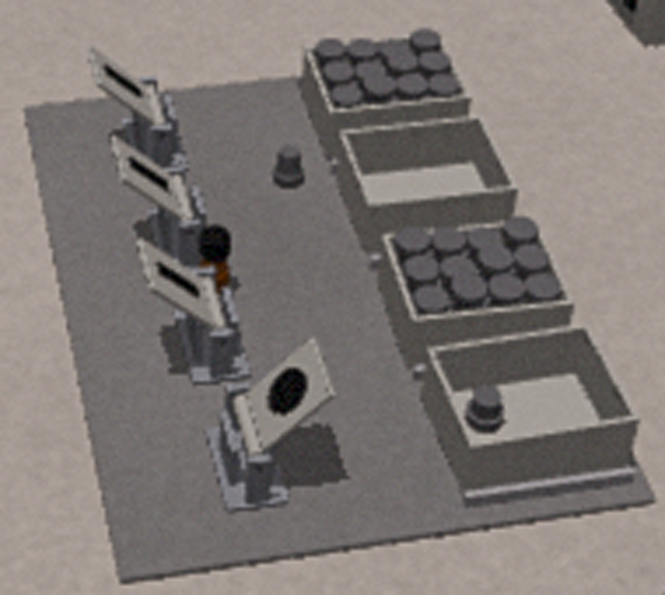

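```bash
cat > h.py <<'E'
import numpy as np
from cell import camera_params
def ray(n,u,v,z):
    p=camera_params(n);K=p["K"];T=p["T"]
    d=np.array([(u-K[0,2])/K[0,0],-(v-K[1,2])/K[1,1],-1]);w=T[:3,:3]@d;o=T[:3,3]
    return o+w*(z-o[2])/w[2]
def cloud(n,d):
    p=camera_params(n);K=p["K"];T=p["T"]
    v,u=np.indices(d.shape)
    P=np.stack([(u-K[0,2])/K[0,0]*d,-(v-K[1,2])/K[1,1]*d,-d],-1)
    return P@T[:3,:3].T+T[:3,3]
def proj(n,P):
    p=camera_params(n);K=p["K"];T=p["T"]
    c=(np.asarray(P)-T[:3,3])@T[:3,:3]
    return K[0,0]*c[...,0]/-c[...,2]+K[0,2],-K[1,1]*c[...,1]/-c[...,2]+K[1,2]
E
python3 - <<'E'
from h import *
import cv2
off=lambda c:(c[0]/4+215-.375,c[1]/4+135-.375)
C=[ray("top",*off(c),6)[:2] for c in[(82,43),(742,98),(703,578),(32,520)]]  # +x+y, +x-y, -x-y, -x+y
C=np.array(C);print(C.round(1))
M=np.array([[225,215],[225,-215],[-85,-215],[-85,215.]])
mc=M.mean(0);cc=C.mean(0);H=(M-mc).T@(C-cc);U,S,V=np.linalg.svd(H);R=V.T@U.T
t=cc-R@mc;print("R yaw",np.arctan2(R[1,0],R[0,0]),"t",t,"res",((M@R.T+t)-C).round(1))
np.savez("board.npz",R=R,t=t)
for n in("top","side"):
    a=np.load(n+"0.npz");P=cloud(n,a["d"])
    L=P.copy();L[...,:2]=(P[...,:2]-t)@R
    z=L[...,2]
    for y in(150,50,-50,-150):
        m=(abs(L[...,1]-y)<32)&(abs(L[...,0])<60)&(z>50)&(z<110)
        q=L[m];print(n,y,len(q),"y",np.percentile(q[:,1],[2,50,98]).round(1),"x",np.percentile(q[:,0],[2,98]).round(1),"z",np.percentile(q[:,2],[2,98]).round(1))
        # line of x vs z
        k=np.polyfit(q[:,2],q[:,0],1); print("   x at z=83:",np.polyval(k,83).round(1),"x at z=40",np.polyval(k,40).round(1))
    m=(abs(L[...,0]-80)<200)&(abs(L[...,1])<200)&(z<20)&(z>-5);print("board z",np.median(z[m]))
    for nm,m in(("vial",(abs(L[...,0])<60)&(abs(L[...,1])<20)&(z>35)),("stopper",(abs(L[...,0]-75)<30)&(z>20)&(z<50)&(abs(L[...,1])<200))):
        q=L[m]
        if len(q):print(nm,len(q),np.percentile(q,[5,50,95],axis=0).round(0).tolist())
E
```

```text
[[ 787.6  197. ]
 [ 756.4 -227.3]
 [ 449.4 -203. ]
 [ 479.9  220.3]]
R yaw -0.07420135095443342 t [548.50370305   1.93119096] res [[ 1.3  2.6]
 [ 0.6 -1.8]
 [-1.6 -3.2]
 [-0.2  2.4]]
top 150 248 y [129.2 150.4 171.5] x [-43.9  -8.6] z [51.2 86.6]
   x at z=83: -40.2 x at z=40 0.8
top 50 252 y [29.3 50.7 72. ] x [-43.7  -7.7] z [50.7 86. ]
   x at z=83: -40.4 x at z=40 2.0
top -50 248 y [-70.4 -49.2 -28.1] x [-43.4  -8.4] z [50.5 85.8]
   x at z=83: -40.0 x at z=40 0.6
top -150 289 y [-170.1 -148.8 -128.1] x [ 6.5 40.9] z [51.6 85.6]
   x at z=83: 37.2 x at z=40 -4.4
board z 4.697404970208936
vial 59 [[1.0, -8.0, 42.0], [10.0, 3.0, 50.0], [18.0, 11.0, 55.0]]
stopper 30 [[76.0, 93.0, 23.0], [82.0, 99.0, 30.0], [86.0, 106.0, 34.0]]
side 150 157 y [126.6 146.1 170.9] x [-40.8  -6.8] z [50.6 83.5]
   x at z=83: -38.8 x at z=40 3.9
side 50 189 y [26.6 45.4 70.4] x [-40.8  -6.8] z [50.4 84.4]
   x at z=83: -38.6 x at z=40 3.9
side -50 228 y [-72.4 -54.8 -28.5] x [-40.6  -6.9] z [51.  84.3]
   x at z=83: -38.3 x at z=40 4.4
side -150 385 y [-171.9 -152.5 -129.1] x [10.  43.1] z [50.8 83.6]
   x at z=83: 41.2 x at z=40 -0.9
board z 4.8529006970751425
vial 96 [[1.0, -8.0, 37.0], [12.0, -1.0, 47.0], [22.0, 19.0, 52.0]]
stopper 42 [[78.0, 90.0, 21.0], [84.0, 95.0, 28.0], [92.0, 103.0, 33.0]]
```

```bash
python3 -m jog '[-12,-11,0,0,85,-37,-32,0,0,60,-66,-57,0,-1,30,-94,-82,0,-2,0,-123,-107,0,-3,0,-152,-131,0,-4,0,-180,-156,0,-5,0,-209,-181,0,-6,0,-238,-206,0,-7,0,-267,-231,0,-8,0,-295,-256,0,-9,0,-324,-281,0,-10,0,-353,-305,0,-11,0,-377,-327,0,-12,0,-394,-341,0,-13,0,-406,-352,20,-13.2,0,-410,-355,40,-13.2,0,-410,-355,60,-13.2,0,-410,-355,60,-13.2,0,-410,-355,60,-13.2,0]'
cat > st.py <<'E'
from cell import *
import numpy as np
b=np.load("board.npz");s=read_state()
e=s["eef_pos"];print("board xy",((e[:2]-b["t"])@b["R"]).round(1),"z",e[2].round(1),"rot",s["tool_rot"].round(4),"F",s["force"].round(1),"w",round(s["width"],1),"t",round(s["clock"],2))
E
python3 st.py
```

```text
clock: 1.77
eef_pos: [479.3, 157.8, 344.0]
tool_rot: [-3.141, -0.003, 3.066]
force: [0.1, 0.4, 0.7]
width: 0.2
board xy [-80.5 150.3] z 344.0 rot [-3.1405e+00 -2.7000e-03  3.0662e+00] F [0.1 0.4 0.7] w 0.2 t 1.77
```

```bash
python3 -m jog '[0,0,15,0,0,0,0,40,0,0,0,0,65,0,0,0,0,85,0,0,0,0,98,0,0,0,0,104,0,0,0,0,104,0,0,0,0,104,0,0]'; python3 st.py
python3 - <<'E'
from h import *
from cell import *
import cv2
im,d=get_image("side");cv2.imwrite("pics/s1.png",cv2.resize(im[130:330,220:420],None,fx=3,fy=3,interpolation=cv2.INTER_CUBIC))
b=np.load("board.npz");P=cloud("side",d);P[...,:2]=(P[...,:2]-b["t"])@b["R"]
m=(abs(P[...,0]+75)<32)&(abs(P[...,1]-150)<25)&(P[...,2]>25)&(P[...,2]<120)
q=P[m];print(len(q),np.percentile(q,[2,50,98],axis=0).round(1))
print(np.array(sorted(q[:,2]))[:10].round(0))
E
```

```text
clock: 2.43
eef_pos: [480.2, 158.4, 241.6]
tool_rot: [3.141, 0.001, 3.067]
force: [-0.4, -0.3, 0.6]
width: -0.1
board xy [-79.7 150.9] z 241.6 rot [3.1409e+00 1.2000e-03 3.0667e+00] F [-0.4 -0.3  0.6] w -0.1 t 2.43
102 [[-92.1 133.9  68.9]
 [-81.3 140.2  87.2]
 [-69.5 148.7 115.7]]
[68. 69. 69. 69. 70. 70. 71. 71. 72. 73.]
```

View pics/s1.png

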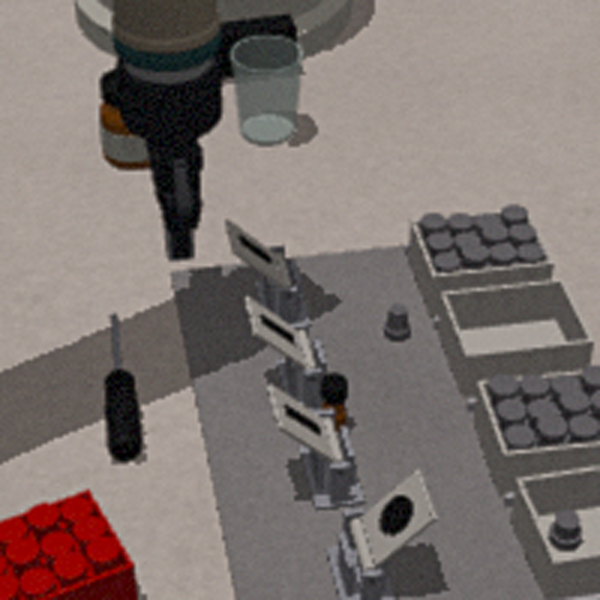

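```bash
python3 -m jog '[-6,0,0,0,0,-14,0,0,0,0,-20,0,0,0,0,-24,0,0,0,0,-28,0,0,0,0,-33,0,0,0,0,-38,0,0,0,0,-43,0,0,0,0,-48,0,0,0,0,-53,0,0,0,0,-58,0,0,0,0,-62,0,0,0,0,-66,0,0,0,0,-69,0,0,0,0,-72,0,0,0,0,-74,0,0,0,0,-75,0,0,0,0,-75,0,0,0,0]'; python3 st.py
python3 - <<'E'
from h import *
from cell import *
import cv2
im,d=get_image("side");cv2.imwrite("pics/s2.png",cv2.resize(im[130:330,220:420],None,fx=3,fy=3,interpolation=cv2.INTER_CUBIC))
E
```

```text
clock: 3.98
eef_pos: [554.7, 152.2, 240.7]
tool_rot: [3.142, 0.0, 3.066]
force: [0.4, 0.5, 0.9]
width: 0.1
board xy [ -4.9 150.3] z 240.7 rot [3.1415e+00 2.0000e-04 3.0661e+00] F [0.4 0.5 0.9] w 0.1 t 3.98
```

View pics/s2.png

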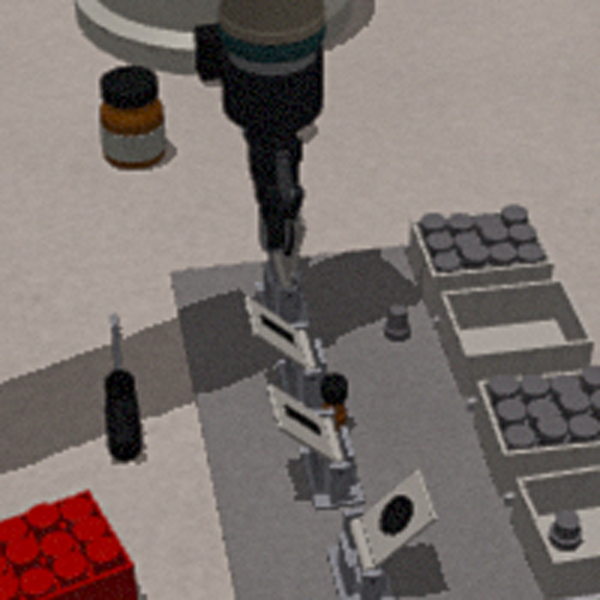

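The tag at (290,240) in the crop is about upright against the finger; I'll push a little further.

```bash
python3 -m jog '[-2,0,0,0,0,-4,0,0,0,0,-6,0,0,0,0,-8,0,0,0,0,-8,0,0,0,0,-8,0,0,0,0,-8,0,0,0,0,-8,0,0,0,0,-8,0,0,0,0]'; python3 st.py
python3 - <<'E'
from h import *
from cell import *
import cv2
im,d=get_image("side");cv2.imwrite("pics/s3.png",cv2.resize(im[130:330,220:420],None,fx=3,fy=3,interpolation=cv2.INTER_CUBIC))
E
```

```text
clock: 4.78
eef_pos: [562.4, 151.7, 240.7]
tool_rot: [3.142, -0.0, 3.066]
force: [0.5, -0.5, 0.3]
width: 0.1
board xy [  2.8 150.4] z 240.7 rot [ 3.1416e+00 -1.0000e-04  3.0662e+00] F [ 0.5 -0.5  0.3] w 0.1 t 4.78
```

View pics/s3.png

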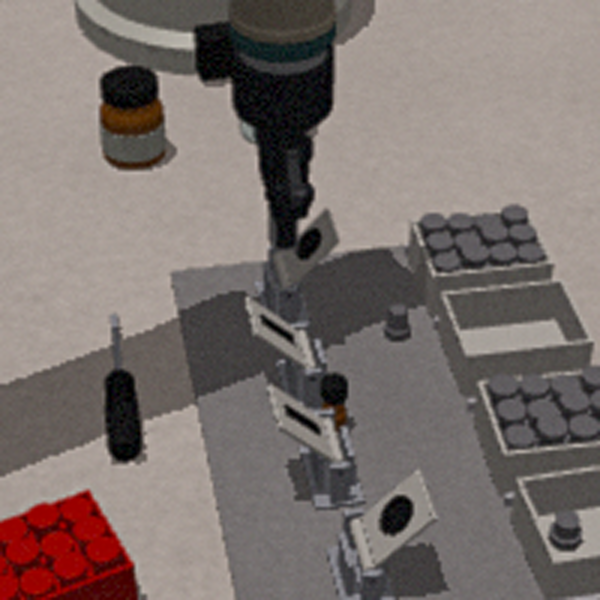

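Tag 1 now lies towards its bin with the disc showing, at (308,245) in the crop. Next is tag 3 at y=-50.

```bash
python3 -m jog '[10,0,-2,0,0,25,0,-8,0,0,45,0,-18,0,0,65,0,-30,0,0,78,-5,-38,0,0,83,-25,-40,0,0,83,-55,-40,0,0,83,-90,-40,0,0,83,-125,-40,0,0,83,-155,-40,0,0,83,-180,-40,0,0,83,-195,-35,0,0,83,-200,-25,0,0,83,-200,-10,0,0,83,-200,-2,0,0,83,-200,0,0,0,83,-200,0,0,0,83,-200,0,0,0]'; python3 st.py
```

```text
clock: 6.33
eef_pos: [464.8, -41.1, 240.9]
tool_rot: [3.141, 0.0, 3.067]
force: [-0.0, -0.2, 0.7]
width: 0.1
board xy [-80.3 -49.1] z 240.9 rot [3.1415e+00 1.0000e-04 3.0670e+00] F [-0.  -0.2  0.7] w 0.1 t 6.33
```

```bash
python3 -m jog '[-8,0,0,0,0,-18,0,0,0,0,-24,0,0,0,0,-29,0,0,0,0,-34,0,0,0,0,-39,0,0,0,0,-44,0,0,0,0,-49,0,0,0,0,-54,0,0,0,0,-59,0,0,0,0,-64,0,0,0,0,-69,0,0,0,0,-73,0,0,0,0,-76,0,0,0,0,-79,0,0,0,0,-82,0,0,0,0,-83,0,0,0,0,-83,0,0,0,0,-83,0,0,0,0,-83,0,0,0,0]'; python3 st.py
python3 -m jog '[0,0,0,0,0,0,0,0,0,0,10,0,-2,0,0,25,0,-8,0,0,45,0,-20,0,0,60,0,-30,0,0,60,0,-30,0,0]'
python3 - <<'E'
from h import *
from cell import *
import cv2
im,d=get_image("side");cv2.imwrite("pics/s4.png",cv2.resize(im[130:330,220:420],None,fx=3,fy=3,interpolation=cv2.INTER_CUBIC))
E
```

```text
clock: 8.0
eef_pos: [547.3, -47.8, 240.7]
tool_rot: [3.142, -0.0, 3.066]
force: [-0.3, -0.4, 0.1]
width: -0.1
board xy [  2.5 -49.7] z 240.7 rot [ 3.1416e+00 -2.0000e-04  3.0662e+00] F [-0.3 -0.4  0.1] w -0.1 t 8.0
clock: 8.58
eef_pos: [485.0, -43.2, 271.9]
tool_rot: [-3.141, -0.002, 3.066]
force: [-0.4, -0.8, 0.0]
width: 0.2
```

View pics/s4.png

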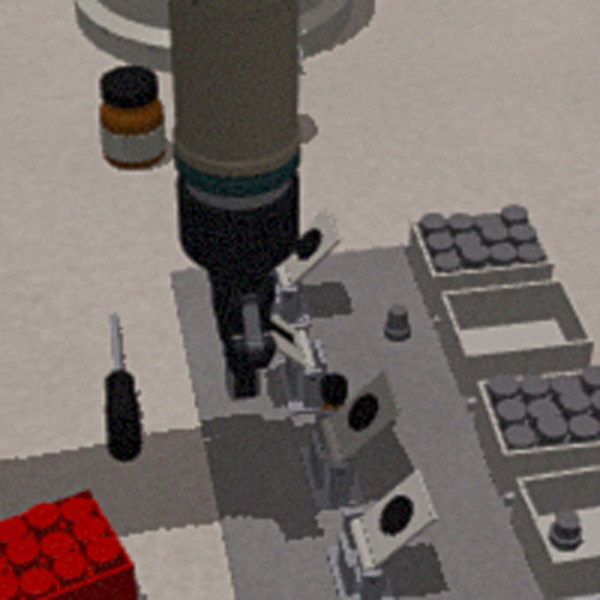

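Tag 3 shows the disc at (362,412). Now tag 4, pushed from the bin side.

```bash
python3 -m jog '[0,0,-15,0,0,0,0,-40,0,0,0,-5,-60,0,0,-10,-20,-65,0,0,-30,-40,-65,0,0,-55,-60,-65,0,0,-80,-78,-65,0,0,-105,-92,-65,0,0,-125,-100,-65,0,0,-136,-100,-65,0,0,-140,-100,-60,0,0,-140,-100,-40,0,0,-140,-100,-15,0,0,-140,-100,10,0,0,-140,-100,25,0,0,-140,-100,31,0,0,-140,-100,31,0,0,-140,-100,31,0,0]'; python3 st.py
```

```text
clock: 10.13
eef_pos: [619.9, -153.3, 239.8]
tool_rot: [3.141, 0.0, 3.067]
force: [-0.4, 0.3, 0.5]
width: -0.3
board xy [  82.7 -149.5] z 239.8 rot [3.1414e+00 2.0000e-04 3.0665e+00] F [-0.4  0.3  0.5] w -0.3 t 10.13
```

```bash
python3 -m jog '[8,0,0,0,0,18,0,0,0,0,24,0,0,0,0,29,0,0,0,0,34,0,0,0,0,39,0,0,0,0,44,0,0,0,0,49,0,0,0,0,54,0,0,0,0,59,0,0,0,0,64,0,0,0,0,69,0,0,0,0,73,0,0,0,0,76,0,0,0,0,79,0,0,0,0,82,0,0,0,0,85,0,0,0,0,85,0,0,0,0,85,0,0,0,0,85,0,0,0,0]'; python3 st.py
python3 -m jog '[0,0,0,0,0,0,0,0,0,0,-10,0,-2,0,0,-25,0,-12,0,0,-35,0,-35,0,0,-40,0,-70,0,0,-40,0,-105,0,0,-40,0,-125,0,0,-40,0,-130,0,0,-40,0,-130,0,0]'
python3 - <<'E'
from h import *
from cell import *
import cv2
im,d=get_image("side");cv2.imwrite("pics/s5.png",cv2.resize(im[130:330,220:420],None,fx=3,fy=3,interpolation=cv2.INTER_CUBIC))
E
```

```text
clock: 11.8
eef_pos: [535.1, -147.2, 239.7]
tool_rot: [-3.142, 0.0, 3.066]
force: [-0.5, -0.5, -0.4]
width: 0.2
board xy [  -2.3 -149.7] z 239.7 rot [-3.1416e+00  3.0000e-04  3.0662e+00] F [-0.5 -0.5 -0.4] w 0.2 t 11.8
clock: 12.63
eef_pos: [575.3, -150.2, 371.4]
tool_rot: [-3.141, 0.004, 3.066]
force: [0.2, 0.1, -0.3]
width: -0.2
```

View pics/s5.png

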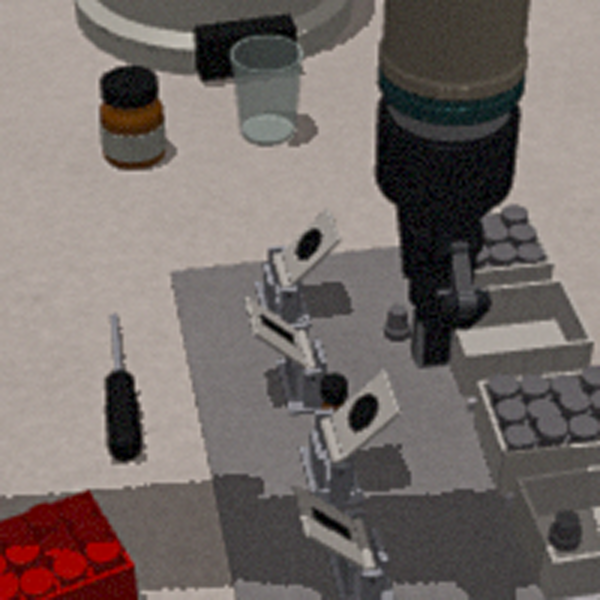

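```bash
python3 -m jog '[5,10,-10,0,0,15,30,-20,0,0,25,55,-30,0,0,35,85,-30,0,0,45,115,-30,0,0,55,145,-30,0,0,65,175,-30,0,0,80,205,-30,0,0,95,235,-30,0,0,110,265,-30,0,0,125,295,-30,0,0,140,325,-30,0,0,155,355,-30,0,0,170,385,-30,0,0,185,415,-30,0,0,195,435,-30,0,0,200,445,-30,0,0,200,450,-30,0,0,200,450,-30,0,0,200,450,-30,0,0]'; python3 st.py;  python3 - <<'E'
from h import *
from cell import *
import cv2
b=np.load("board.npz");R,t=b["R"],b["t"]
for n in("top","side"):
    im,d=get_image(n);a=np.load(n+"0.npz")
    c=im[135:335,115:415] if n=="top" else im[130:360,220:470]
    cv2.imwrite(f"pics/{n}6.png",cv2.resize(c,None,fx=2.6,fy=2.6,interpolation=cv2.INTER_CUBIC))
    P=cloud(n,d);L=P.copy();L[...,:2]=(P[...,:2]-t)@R
    for y in(150,50,-50,-150):
        m=(abs(L[...,1]-y)<32)&(abs(L[...,0])<60)&(L[...,2]>50)&(L[...,2]<110)
        q=L[m]
        if len(q): print(n,y,len(q),"x",np.percentile(q[:,0],[2,98]).round(1),"z",np.percentile(q[:,2],[2,98]).round(1))
E
```

```text
clock: 14.35
eef_pos: [409.9, 312.2, 399.3]
tool_rot: [-3.14, -0.0, 3.064]
force: [0.2, 0.2, -0.1]
width: 0.0
board xy [-161.2  299.2] z 399.3 rot [-3.1398e+00 -3.0000e-04  3.0643e+00] F [ 0.2  0.2 -0.1] w 0.0 t 14.35
top 150 295 x [ 3.8 40.4] z [50.9 86.3]
top 50 248 x [-43.7  -8.2] z [51.2 86.4]
top -50 288 x [ 4.  40.9] z [50.8 85.4]
top -150 247 x [-43.3  -7.4] z [51.  84.7]
side 150 216 x [ 8.1 42.7] z [50.7 83.7]
side 50 189 x [-40.7  -6.7] z [50.5 84.4]
side -50 313 x [ 9.9 43.3] z [51.1 83.4]
side -150 278 x [-40.6  -6. ] z [50.7 84.1]
```

View pics/top6.png

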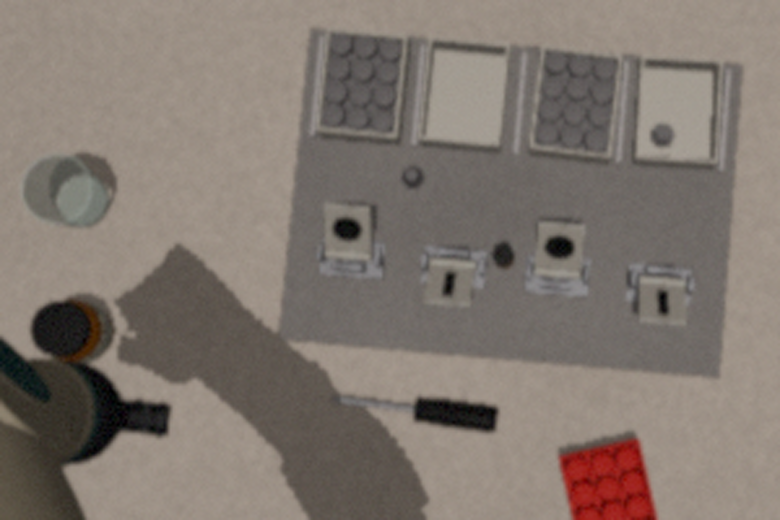

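View pics/side6.png

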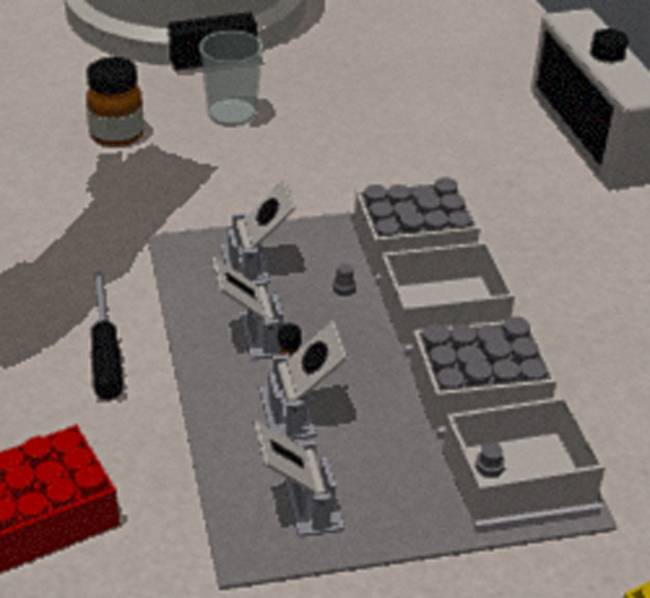

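All four tags are on their stops: disc, bar, disc, bar in front of full, empty, full and one-stopper bins. Nothing else has moved.

```bash
python3 -c "
from cell import *
print(finish_job())"
```

```text
the job is handed in; nothing more can be done
None
```

The stock board is set and the job is handed in, with about 14.5 s used of the 48 s allowed.

- **What I did:** With the closed fingertips I pushed three tags over. The two in front of the full bins (y = +150 and −50 on the board) now lean towards their bins and show the disc. The one in front of the single-stopper bin (y = −150) now leans away and shows the bar. The tag at the empty bin was already right and was left alone.
- **Last checks:** Both camera views and the depth readings show all four tags resting on their stops, with their free edges about 40–44 mm from the hinge line and about 84–86 mm above the bench. By eye, the bins, vial, stopper and other bystanders in view stand where they were. The flask, wash bottle and the far end of the bench were outside my final crops. The arm is well clear, and the tool force read under 1 N after each push.
- **One thing to note:** My first push on the y = +150 tag stopped with it about upright. I pushed 8 mm further and it fell onto its stop. No check failed or disagreed.

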